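Fit the splined gear on the gearbox shaft and hold its spring down

ROBOT

A 6-joint arm with a two-finger parallel gripper is mounted at the origin on a cart in front of the work surface, level with it; the furniture and walls round the work are solid. World frame = base frame: x ahead of the robot, y to its left, z up, the work surface at z = 0. Lengths are in m, angles in rad, forces in N, time in s.
With the tool pointing down it reaches from about 0.3 to 0.875 m from the base axis. Payload 4.2 kg.
Tool frame: the origin (TCP) lies at the very end of the fingers, on their centre line; the grasp point (between the pads) lies 19 mm behind it; z points along the fingers, y is the line along which they close (so a half turn about z gives the same grasp; the last joint's range is limited). The gripper opens to 85 mm and grips with 20 to 120 N. Pads are 22 mm wide; open, the fingers measure 114 mm over their backs; the gripper's body (76 mm by 85 mm) begins 54 mm behind the grasp point. The pads swing forward as they close: fully open they stand 13 mm farther back than shut.
Start: joints at [1.171, 0.32, 1.565, -0, 1.257, -0.02], TCP at [0.213, 0.534, 0.231] pointing down, gripper open.
Joint ranges: [-3.11, 3.11], [-0.84, 2.01], [0.21, 2.61], [-1.34, 4.49], [0.05, 2.63], [-2.56, 2.56]. Speed limits (rad/s): [2.57, 2.57, 3.14, 3.14, 3.14, 3.14].

INTERFACE

Orientations are given as [roll, pitch, yaw] about the fixed x, y, z axes, in that order (R = Rz(yaw) Ry(pitch) Rx(roll)).
In Python, from workcell import read_state, capture, camera_info, job_done gives the robot as it stands.
- The arm moves only by the tool apply_moves, never from a script. Its argument "plan" is a list of rows, each a list of 3 entries, a list of its own where there are three numbers: the shift along the tool's x, y, z in mm, then the turn, a rotation vector about the tool's x, y, z in degrees, then the opening, from 0 (shut) to 1 (fully open). A call has 1 to 5 rows; each row shifts and turns the commanded pose from where the row before left it, along the tool's axes as they then stand; what a row does not reach is not made up. A row lasts 1/12 s, in which the tool goes at most 41.7 mm and 7.16 degrees, less where a joint would pass 70% of its speed; a pose out of reach is approached as far as the arm can. A call is refused whole if a number of a shift passes 41.7 or a number of a turn 7.16, either way. A call with a gripper value outside its range is refused whole. The fingers move at their own pace and stop on an object; the grip force is fixed at half the most. Time passes only in rows, so rows that do not move let the fingers close. It gives the time, the measured TCP pose, the force, the opening and the grip force at its end, in the units of the state.
- read_state(): the state, without advancing time (a new reading comes with each control period).
- capture(name): name is "side" or "top" or "wrist"; returns the picture (400x640x3 uint8, red, green, blue); there is no depth.
- camera_info(name): a dict with "fx", "fy", "cx", "cy" (pixels), "dist" ([k1, k2, p1, p2, k3] as OpenCV has them; the pictures are not rectified), "extrinsics" (4x4, takes a point from camera to world coordinates). Camera axes: x right, y down, z forward; pixel columns grow to the right and rows downward; lengths in m; the calibration is good to about 2 mm. A picture is of the moment at which its call begins: read the wrist's pose just before it. camera_info takes no time and is no camera call; for the wrist camera it gives the pose at the moment of the call.
- job_done(): hands the job in; it is judged then, once.
The state is a dict: "t": time; "qpos": joint angles; "qd": joint speeds; "tau": joint torques, N m; "ee_pos": TCP position; "tool_rot": TCP orientation; "ft_force": force on the tool from outside, world axes, zero at the start; "wrist_torque": the same for the moment, N m; "finger_gap": opening from 0.0 (shut) to 1.0 (fully open); "finger_force": force on a finger pad.
Only numpy, scipy, OpenCV 4.12 (cv2) and the standard library are available. Lean on these libraries where they do the work, as an engineer would, in place of code of your own. Each camera call takes 0.05 s, during which the arm holds its last target. There are 200 camera calls.

TASK

Pull the top drawer of the small grey parts chest out to its stop, take out the gear and lower it, boss upwards as it lies, over the upright gearbox shaft. Turn it until its splines mesh, slide it down and press it fully home against the spring under it. Finish while still holding it pressed down there, so that the snap ring can be fitted above it, and leave the spark plug in the drawer and the low tin and red pliers where they are.

Things in the scene. Friction and masses are not known exactly. Their poses are not given: they have to be found in the camera images.
- chest: Grey parts chest, 200 deep (x), 260 wide (y), 150 mm high with a flat top, two drawers one over the other; fixed to the table. Origin: underside centre; its front faces its own -x. Only the top drawer is needed: its inside is 155 mm deep and 218 mm wide, its floor 85 mm above the table, its sides 43 mm higher than the floor.
- chest_drawer0 (a joint): How far the top drawer is out, in m: 0 shut, 0.134 at its stop (starts nearly shut). It slides along the chest's -x axis with about 1 N of friction and stays where it is left. The gear lies on its floor, out of sight until it is open.
- chest_drawer0_handle (a point): Middle of the top drawer's straight steel bar handle, 112 mm above the table (38 mm below the chest's top); moves with the drawer. Axes as the chest's: the bar runs along y, x points into the chest. Bar 120 mm long, about 10 mm thick, its middle 35 mm in front of the drawer's front.
- gear: Loose steel gear, about 0.35 kg, boss up in the top drawer. Origin: centre of its underside, z up the bore. Toothed wheel 78 mm across, 14 mm thick; on it a round boss 48 mm across, its top 40 mm above the origin: grip the boss. Through bore 30 mm across, with 6 spline slots 10 mm wide, 38 mm across; one slot on its +x axis, the rest every 60 degrees; any slot fits any rib.
- fixture: Gearbox end cover with its upright shaft, bolted to a plywood board 160 x 200 x 15 mm; all fixed, the shaft does not turn. Origin: board's underside, on the shaft's axis, z up. The larger gear low on the shaft belongs there. The loose gear's underside meets the spring seat at 88 mm and is home at 73 mm above the origin. The snap ring lying on the board is for somebody else to fit.
- shaft_top (a point): Centre of the shaft's upper end, 139 mm above the fixture's origin. Top 14 mm: plain pilot 24 mm across, its end tapered. Below it, from 125 mm down, 6 straight ribs 8 mm wide, 35 mm across over them, 28 mm between, upper ends chamfered over 4 mm; one rib is centred on this point's +x axis, the rest every 60 degrees. Unmeshed, the gear rests on the ribs' ends.
- spring_seat (a joint): How far the spring seat, a washer 51 mm across round the shaft on top of a coil spring, is pressed down, in m: 0 free, 0.015 fully down on its stop. The spring pushes up with 6 N at 0 and 12 N fully down, so an unheld gear rises off its home.
- spark_plug: Spark plug, 58 mm long, 24 mm high, lying loose in the top drawer near its +y side, beside the gear; travels along with the drawer. Origin: underside centre.
- parts_tin: Low open round tin, 94 mm across, 35 mm high, on the table. Origin: underside centre.
- red_pliers: Red-handled pliers, 145 mm long, 12 mm high, flat on the table near the robot. Origin: underside centre.

How it is judged:
On the way, in this order (a step that is already met when the one before it is completed fails the run):
1. the top drawer is pulled out to its stop (value of joint chest_drawer0 above 0.128 m), for 0.2 s.
2. the gear is lifted out of the drawer (height (world z) of gear above 0.13 m and horizontal distance between gear and shaft_top above 0.05 m), for 0.1 s.
3. the gear is on the shaft with its splines meshed (horizontal distance between gear and shaft_top below 0.005 m and angle between gear's own z axis and vertical below 0.1 rad and z of gear in the frame of fixture below 0.116 m), for 0.1 s.
At the end, for the whole second after the job is handed in: The gear is on the shaft, boss up (tilt under 0.1 rad, axis within 5 mm), pressed to within 2.5 mm of home, spring seat down at least 12.5 mm, at rest, fingers still on it with over 3 N; tin and pliers within 30 mm of their places, spark plug in the drawer (horizontal distance between gear and shaft_top below 0.005 m and angle between gear's own z axis and vertical below 0.1 rad and z of gear in the frame of fixture below 0.0755 m and value of joint spring_seat above 0.0125 m and contact force between the fingers and gear above 3 N and linear speed of gear below 0.02 m/s and distance of each of parts_tin, red_pliers from where it was at the start of the episode below 0.03 m and height (world z) of spark_plug above 0.07 m and z of spark_plug in the frame of chest_drawer0_handle below 0.03 m); the arm keeps its last pose, push and grip.
It fails at once if the low tin or the pliers are pushed more than 30 mm (distance of any of parts_tin, red_pliers from where it was at the start of the episode above 0.03 m).
It fails at once if the spark plug is taken out of the drawer (height (world z) of spark_plug above 0.135 m or height (world z) of spark_plug below 0.07 m).
It also fails if it takes over 64 s, if anything falls off the work surface, if the arm or the gripper's body presses on something with over 40 N, if the wrist force passes 120 N, or if a joint passes its speed limit or range.

## Working session

There is one attempt and no reset: what is moved stays moved. The work goes in short steps, Python scripts to look and compute and a tool call to move; the robot and the scene stay as the last step left them, time stands still between calls to the robot, and variables do not carry over. Pictures are saved under pics/ and viewed, at most 10 in all, crops included, and the job is handed in when it is done.

Besides the shell and the picture viewer there is one more tool, called after ">>>" in YAML: its name, and indented under it one key for each argument. apply_moves: Moves the arm, as the interface text tells. Its arguments: {"type":"object","properties":{"plan":{"type":"array"}},"required":["plan"]}

```bash
mkdir -p pics
python3 - <<'E'
from workcell import *
import cv2,numpy as np
for n in ["side","top"]:
    im=capture(n); cv2.imwrite(f"pics/{n}0.png",im[:,:,::-1])
    i=camera_info(n); print(n,{k:np.round(v,4).tolist() for k,v in i.items()})
s=read_state(); print(s)
i=camera_info("wrist"); print({k:np.round(v,4).tolist() for k,v in i.items()})
E
```

```text
side {'fx': 425.6646, 'fy': 425.6646, 'cx': 321.848, 'cy': 196.3891, 'dist': [-0.0832, 0.0, 0.0, 0.0, 0.0], 'extrinsics': [[0.8732, -0.2146, 0.4376, 0.1107], [-0.4874, -0.3775, 0.7874, -0.8049], [-0.0038, -0.9008, -0.4342, 0.5575], [0.0, 0.0, 0.0, 1.0]]}
top {'fx': 364.3639, 'fy': 364.3639, 'cx': 321.1886, 'cy': 201.8149, 'dist': [-0.0644, 0.0, 0.0, 0.0, 0.0], 'extrinsics': [[-0.0189, -0.9926, 0.1199, 0.5065], [-0.9993, 0.0148, -0.035, 0.0527], [0.0329, -0.1205, -0.9922, 0.9551], [0.0, 0.0, 0.0, 1.0]]}
{'t': 0.1, 'qpos': array([ 1.17098621e+00,  3.20207419e-01,  1.56553608e+00,  1.34304745e-05,
        1.25740033e+00, -2.00297380e-02]), 'qd': array([-0.00110017, -0.00201627, -0.00319597, -0.00110371,  0.000648  ,
       -0.00207621]), 'tau': array([ 2.00679504e-03, -4.16413593e+01, -2.34706217e+01,  2.21586838e-04,
        4.77157038e-03,  5.55938144e-06]), 'ee_pos': array([0.21301035, 0.53363864, 0.23058628]), 'tool_rot': array([-3.14004205e+00, -4.38347846e-05,  2.76180809e+00]), 'ft_force': array([ 0.0247462 , -0.45617315,  0.06873213]), 'wrist_torque': array([ 0.03007146,  0.00472411, -0.03043339]), 'finger_force': 0.0, 'finger_gap': 0.9997958215826647}
{'fx': 345.6895, 'fy': 345.6895, 'cx': 313.3547, 'cy': 201.6514, 'dist': [-0.0138, 0.0, 0.0, 0.0, 0.0], 'extrinsics': [[0.3709, 0.8959, 0.2446, 0.1513], [0.9287, -0.3575, -0.0987, 0.5593], [-0.001, 0.2638, -0.9646, 0.3734], [0.0, 0.0, 0.0, 1.0]]}
```

View pics/top0.png

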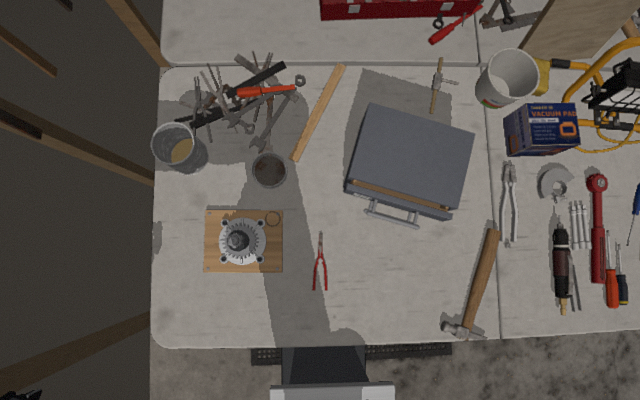

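View pics/side0.png

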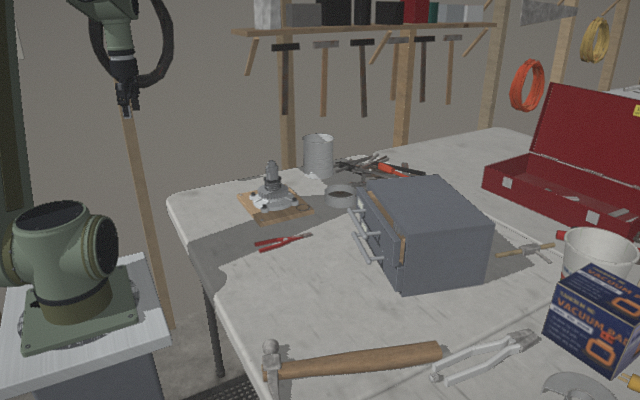

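The top view shows the chest with its top corners near (370,104), (474,136), (440,215) and (347,185). Its handles are near (392,215), the fixture shaft is near (238,240), the tin is at (269,169) and the pliers at (320,262). I'll zoom in on the chest front and the fixture.

```bash
cat > h.py <<'E'
from workcell import *
import cv2,numpy as np
from scipy.spatial.transform import Rotation as R
def ray(n,px,info=None):
    i=info or camera_info(n); K=np.array([[i["fx"],0,i["cx"]],[0,i["fy"],i["cy"]],[0,0,1.]])
    u=cv2.undistortPoints(np.array(px,float).reshape(-1,1,2),K,np.array(i["dist"])).reshape(-1,2)
    E=np.array(i["extrinsics"]); return E[:3,3],np.c_[u,np.ones(len(u))]@E[:3,:3].T
def plane(n,px,z,info=None):
    o,d=ray(n,px,info); return o+d*((z-o[2])/d[:,2])[:,None]
def proj(n,P,info=None):
    i=info or camera_info(n); E=np.linalg.inv(np.array(i["extrinsics"])); K=np.array([[i["fx"],0,i["cx"]],[0,i["fy"],i["cy"]],[0,0,1.]])
    return cv2.projectPoints(np.array(P,float).reshape(-1,1,3),cv2.Rodrigues(E[:3,:3])[0],E[:3,3],K,np.array(i["dist"]))[0].reshape(-1,2)
def tri(n1,p1,n2,p2):
    o1,d1=ray(n1,[p1]);o2,d2=ray(n2,[p2]); a=np.c_[d1[0],-d2[0]]
    s=np.linalg.lstsq(a,o2-o1,rcond=None)[0]; A=o1+d1[0]*s[0];B=o2+d2[0]*s[1]; return (A+B)/2,np.linalg.norm(A-B)
E
python3 - <<'E'
from h import *
t=cv2.imread("pics/top0.png"); s=cv2.imread("pics/side0.png")
a=cv2.resize(t[95:235,335:485],None,fx=2.6,fy=2.6,interpolation=2)[:300]
z=lambda im,x,y,w,h:cv2.resize(im[y:y+h,x:x+w],(400,300),interpolation=cv2.INTER_CUBIC)
cv2.imwrite("pics/c1.png",np.vstack([np.hstack([z(t,335,95,160,120) ,z(t,200,200,100,75)]),np.hstack([z(t,330,165,120,90),z(s,340,170,120,90)])]))
E
```

```text
(no output)
```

View pics/c1.png

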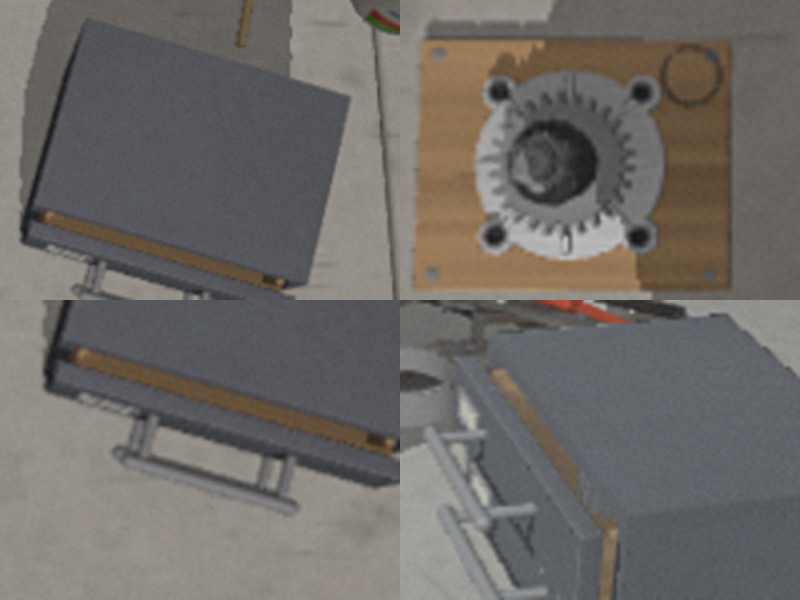

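The crops show the top handle bar running from top px (365.4,210.9) to (418.8,227.1). The chest's back corners are at (369.8,102.6) and (475,133.8). The board corners are about (205,210), (282.8,210), (282.8,272.8) and (203.3,272.8), and the shaft end is at (235,240).

Run:
```python
from h import *
np.set_printoptions(precision=4,suppress=True)
h=plane("top",[(365.4,210.9),(418.8,227.1)],.112);print("handle",h,h.mean(0),np.linalg.norm(h[1]-h[0]))
b=plane("top",[(369.8,102.6),(475,133.8)],.150);print("back",b,np.linalg.norm(b[1]-b[0]))
for q in(h,b):
    d=q[0]-q[1];print("yaw",np.degrees(np.arctan2(-d[0],d[1])))
f=plane("top",[(205,210),(282.75,210),(282.75,272.75),(203.25,272.75)],.015);print(f,f.mean(0))
print("shaft",plane("top",[(235,240)],.139), "tin",plane("top",[(269,169)],.035))
# side handle check: bar ends in side crop
sp=lambda x,y:(340+(x-400)/3.333,170+(y-300)/3.333)
print("tri handle L",tri("top",(365.4,210.9),"side",sp(430,433)),"R",tri("top",(418.8,227.1),"side",sp(484,525)))
print("tri shaft",tri("top",(235,240),"side",(272,161)))
print(proj("side",[[.51,.29,.139]]))
```

```text
handle [[ 0.5854 -0.08    0.112 ]
 [ 0.5452 -0.2049  0.112 ]] [ 0.5653 -0.1424  0.112 ] 0.13122175542487094
back [[ 0.8347 -0.0933  0.15  ]
 [ 0.7591 -0.3398  0.15  ]] 0.25778626472070476
yaw -17.845881660440945
yaw -17.063479385176716
[[0.6033 0.3202 0.015 ]
 [0.6002 0.1194 0.015 ]
 [0.4401 0.1207 0.015 ]
 [0.4433 0.3223 0.015 ]] [0.5217 0.2207 0.015 ]
shaft [[0.5225 0.2171 0.139 ]] tin [[0.7045 0.1526 0.035 ]]
tri handle L (array([ 0.5852, -0.0804,  0.1067]), np.float64(0.0015806831611911267)) R (array([ 0.5446, -0.2048,  0.1109]), np.float64(0.0014860238410773865))
tri shaft (array([0.5226, 0.2171, 0.139 ]), np.float64(8.805399631849693e-05))
[[257.9497 153.8943]]
```

```bash
cat >> h.py <<'E'
def go(p,yaw=None,mm=40,deg=7):
    """rows (shift mm, turn deg) from the current pose to TCP p, tool down, yaw in deg"""
    s=read_state(); Rc=R.from_euler("xyz",s["tool_rot"]); P=np.array(s["ee_pos"]); p=np.array(p,float)
    y0=np.degrees(s["tool_rot"][2]); yaw=y0 if yaw is None else yaw
    Rt=R.from_euler("xyz",[180,0,yaw],degrees=True); rv=(Rc.inv()*Rt).as_rotvec(degrees=True)
    n=max(1,int(np.ceil(max(np.linalg.norm(p-P)*1000/mm,np.linalg.norm(rv)/deg))))
    st=R.from_rotvec(rv/n,degrees=True); C=Rc
    print("at",P.round(4),np.degrees(s["tool_rot"]).round(2),"rows",n)
    for k in range(n):
        print((C.inv().apply((p-P)/n)*1000).round(1).tolist(),(rv/n).round(2).tolist()); C=C*st
E
python3 -c "
from h import *
go([.5225,.217,.225],114)"
```

```text
at [0.213  0.5336 0.2306] [-179.91   -0.    158.24] rows 12
[-33.7, -14.9, 0.5] [-0.01, 0.0, 3.69]
[-34.6, -12.7, 0.5] [-0.01, 0.0, 3.69]
[-35.4, -10.5, 0.5] [-0.01, 0.0, 3.69]
[-36.0, -8.2, 0.5] [-0.01, 0.0, 3.69]
[-36.4, -5.9, 0.5] [-0.01, 0.0, 3.69]
[-36.7, -3.5, 0.5] [-0.01, 0.0, 3.69]
[-36.9, -1.1, 0.5] [-0.01, 0.0, 3.69]
[-36.9, 1.2, 0.5] [-0.01, 0.0, 3.69]
[-36.7, 3.6, 0.5] [-0.01, 0.0, 3.69]
[-36.4, 6.0, 0.5] [-0.01, 0.0, 3.69]
[-36.0, 8.3, 0.5] [-0.01, 0.0, 3.69]
[-35.3, 10.6, 0.5] [-0.01, 0.0, 3.69]
```

>>> apply_moves:
  plan:
    - [[-33.7,-14.9,0.5],[0,0,3.7],1]
    - [[-34.6,-12.7,0.5],[0,0,3.7],1]
    - [[-35.4,-10.5,0.5],[0,0,3.7],1]
    - [[-36,-8.2,0.5],[0,0,3.7],1]
    - [[-36.4,-5.9,0.5],[0,0,3.7],1]

```text
t: 0.52
ee_pos: [0.3427, 0.4006, 0.2284]
tool_rot: [-3.141, 0.0, 2.436]
ft_force: [0.6, 0.4, 0.5]
finger_gap: 1.001
finger_force: 0.0
```

>>> apply_moves:
  plan:
    - [[-36.7,-3.5,0.5],[0,0,3.7],1]
    - [[-36.9,-1.1,0.5],[0,0,3.7],1]
    - [[-36.9,1.2,0.5],[0,0,3.7],1]
    - [[-36.7,3.6,0.5],[0,0,3.7],1]
    - [[-36.4,6,0.5],[0,0,3.7],1]

```text
t: 0.93
ee_pos: [0.4716, 0.2684, 0.226]
tool_rot: [-3.141, -0.0, 2.113]
ft_force: [0.0, 0.1, 1.1]
finger_gap: 1.004
finger_force: 0.0
```

>>> apply_moves:
  plan:
    - [[-36,8.3,0.5],[0,0,3.7],1]
    - [[-35.3,10.6,0.5],[0,0,3.7],1]
    - [[0,0,0],[0,0,0],1]
    - [[0,0,0],[0,0,0],1]

```text
t: 1.27
ee_pos: [0.523, 0.2157, 0.2246]
tool_rot: [-3.14, -0.0, 1.984]
ft_force: [-0.3, 0.1, -1.0]
finger_gap: 0.999
finger_force: 0.0
```

Run:
```python
from h import *
i=camera_info("wrist"); im=capture("wrist"); cv2.imwrite("pics/w1raw.png",im[:,:,::-1])
import pickle; pickle.dump(i,open("w1.pkl","wb"))
q=proj("wrist",[[.5225,.217,.139],[.5225,.217,.125]],i); print(q,read_state()["ee_pos"],np.degrees(read_state()["tool_rot"]))
x,y=q[0].astype(int)
c=im[max(0,y-60):y+60,x-80:x+80,::-1]; print(x-80,max(0,y-60))
cv2.imwrite("pics/w1.png",cv2.resize(c,None,fx=5,fy=5,interpolation=2))
```

```text
[[312.79238617 206.67880517]
 [312.83564257 201.34170142]] [0.52214284 0.21669025 0.22470148] [-1.79915815e+02 -3.96432304e-02  1.13775154e+02]
232 146
```

View pics/w1.png

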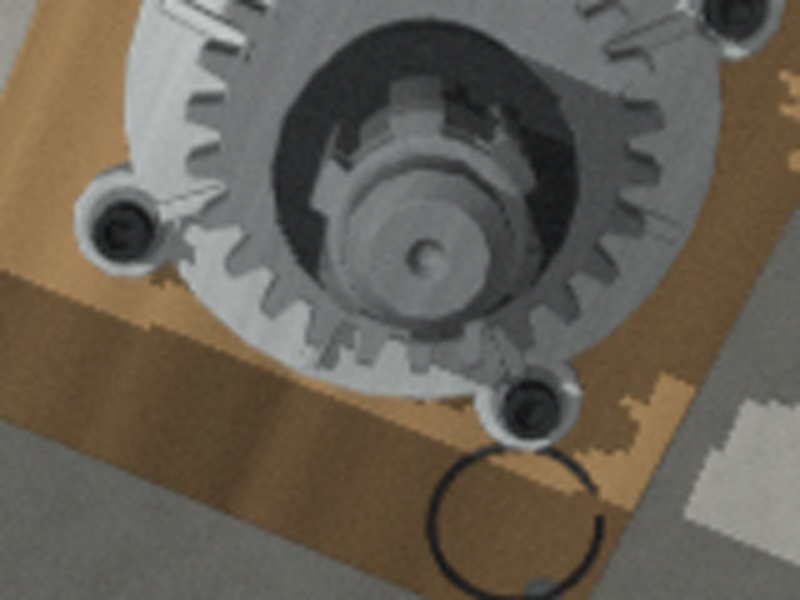

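The wrist view shows the shaft end's centre mark at crop (428,257), which is px (317.6,197.4). Ribs show at about crop (416,105), (325,178) and (517,160), so one rib lies about 6° left of image-up.

Run:
```python
from h import *
import pickle; i=pickle.load(open("w1.pkl","rb"))
f=lambda x,y:(232+x/5,146+y/5)
c=plane("wrist",[f(428,257)],.139,i)[0]; print("shaft wrist",c)
for p in [(416,105),(325,178),(517,160)]:
    q=plane("wrist",[f(*p)],.120,i)[0]-c; print(np.hypot(*q[:2]),np.degrees(np.arctan2(q[1],q[0])))
print("cam",np.array(i["extrinsics"])[:3,3])
# which top px is that?
print(proj("top",[c]),proj("side",[c]))
go([.5225,.2135,.235],174)
```

```text
shaft wrist [0.52286384 0.22435414 0.139     ]
0.01781862375822624 118.73405863936574
0.01641545515256089 178.45718300848824
0.016316375222387592 59.9922868965125
cam [0.49658417 0.27751368 0.36738589]
[[231.72921349 239.89918127]] [[271.04266772 160.16345515]]
at [0.5221 0.2167 0.2247] [-1.7992e+02 -4.0000e-02  1.1378e+02] rows 9
[-0.3, -0.1, -1.1] [-0.01, -0.01, -6.69]
[-0.3, -0.1, -1.1] [-0.01, -0.01, -6.69]
[-0.3, -0.2, -1.1] [-0.01, -0.01, -6.69]
[-0.3, -0.2, -1.1] [-0.01, -0.01, -6.69]
[-0.3, -0.2, -1.1] [-0.01, -0.01, -6.69]
[-0.2, -0.3, -1.1] [-0.01, -0.01, -6.69]
[-0.2, -0.3, -1.1] [-0.01, -0.01, -6.69]
[-0.2, -0.3, -1.1] [-0.01, -0.01, -6.69]
[-0.1, -0.3, -1.1] [-0.01, -0.01, -6.69]
```

>>> apply_moves:
  plan:
    - [[0,0,0],[0,0,7],1]
    - [[0,0,0],[0,0,7],1]
    - [[0,0,0],[0,0,7],1]
    - [[0,0,0],[0,0,7],1]
    - [[0,0,0],[0,0,7],1]

```text
t: 1.73
ee_pos: [0.5209, 0.2185, 0.2252]
tool_rot: [-3.141, -0.0, 1.373]
ft_force: [0.0, -0.9, 0.3]
finger_gap: 0.999
finger_force: 0.0
```

>>> apply_moves:
  plan:
    - [[0,0,0],[0,0,7],1]
    - [[0,0,0],[0,0,7],1]
    - [[0,0,0],[0,0,7],1]
    - [[0,0,0],[0,0,7],1]
    - [[0,0,0],[0,0,7],1]

```text
t: 2.15
ee_pos: [0.5209, 0.2186, 0.2253]
tool_rot: [-3.141, 0.0, 0.762]
ft_force: [-0.5, 0.4, -0.4]
finger_gap: 1.0
finger_force: 0.0
```

>>> apply_moves:
  plan:
    - [[0,0,0],[0,0,7],1]
    - [[0,0,0],[0,0,7],1]
    - [[0,0,0],[0,0,6],1]
    - [[0,0,0],[0,0,0],1]
    - [[0,0,0],[0,0,0],1]

```text
t: 2.57
ee_pos: [0.5213, 0.2182, 0.2253]
tool_rot: [-3.141, 0.0, 0.421]
ft_force: [0.2, 1.2, 1.0]
finger_gap: 1.0
finger_force: 0.0
```

Run:
```python
from h import *
i=camera_info("wrist"); im=capture("wrist"); cv2.imwrite("pics/w2raw.png",im[:,:,::-1])
import pickle; pickle.dump(i,open("w2.pkl","wb"))
s=read_state();print(s["ee_pos"],np.degrees(s["tool_rot"]))
x,y=proj("wrist",[[.5225,.221,.139]],i)[0].astype(int); print(x-80,y-60)
cv2.imwrite("pics/w2.png",cv2.resize(im[y-60:y+60,x-80:x+80,::-1],None,fx=5,fy=5,interpolation=2))
go([.565,-.143,.235],72.7)
```

```text
[0.52154862 0.21799945 0.22531814] [-1.79985499e+02  9.59758847e-03  2.40810731e+01]
231 144
at [0.5215 0.218  0.2253] [-1.7999e+02  1.0000e-02  2.4080e+01] rows 10
[-10.8, 34.7, -1.0] [-0.0, 0.0, -4.86]
[-13.7, 33.7, -1.0] [-0.0, 0.0, -4.86]
[-16.5, 32.4, -1.0] [-0.0, 0.0, -4.86]
[-19.2, 30.9, -1.0] [-0.0, 0.0, -4.86]
[-21.7, 29.2, -1.0] [-0.0, 0.0, -4.86]
[-24.1, 27.2, -1.0] [-0.0, 0.0, -4.86]
[-26.3, 25.1, -1.0] [-0.0, 0.0, -4.86]
[-28.4, 22.8, -1.0] [-0.0, 0.0, -4.86]
[-30.2, 20.3, -1.0] [-0.0, 0.0, -4.86]
[-31.8, 17.6, -1.0] [-0.0, 0.0, -4.86]
```

View pics/w2.png

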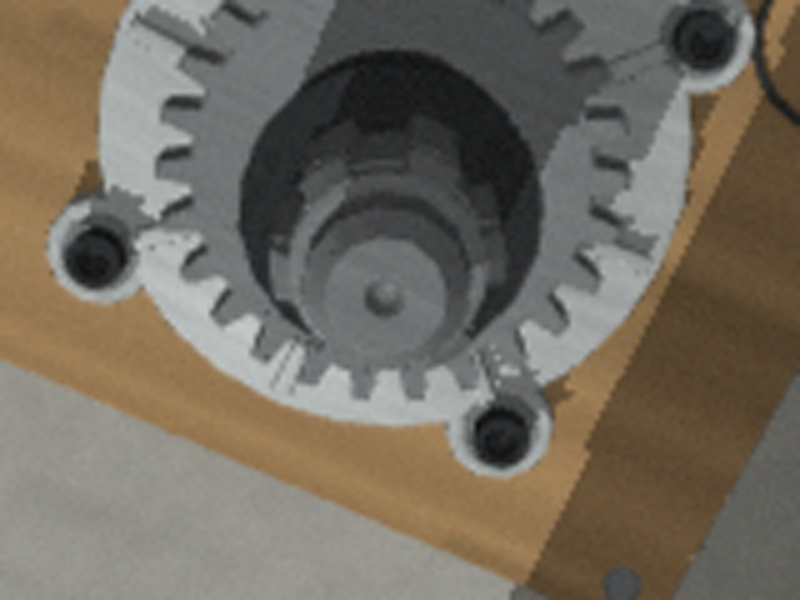

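The centre mark is at crop (384,297), px (307.8,203.4). Ribs show at about crop (435,145) and (325,158).

Run:
```python
from h import *
import pickle
i1=pickle.load(open("w1.pkl","rb"));i2=pickle.load(open("w2.pkl","rb"))
m1=plane("wrist",[(317.6,197.4)],.139,i1)[0][:2];m2=plane("wrist",[(231+76.8,144+59.4)],.139,i2)[0][:2];print(m1,m2)
A=[];b=[]
for m,y in((m1,113.78),(m2,24.08)):
    r=R.from_euler("xyz",[180,0,y],degrees=True).as_matrix()[:2,:2]
    A.append(np.c_[np.eye(2),r]);b.append(m)
x=np.linalg.solve(np.vstack(A),np.concatenate(b));print("c",x[:2],"bias tool",x[2:])
for p in [(435,145),(325,158)]:
    q=plane("wrist",[(231+p[0]/5,144+p[1]/5)],.120,i2)[0][:2]-m2; print(np.hypot(*q),np.degrees(np.arctan2(q[1],q[0])))
```

```text
[0.52286384 0.22435414] [0.52251837 0.22373917]
c [0.522382  0.2242203] bias tool [-7.18081294e-05  4.94896884e-04]
0.019079445401483083 1.9657536114163308
0.01806183216044742 53.41339840946224
```

>>> apply_moves:
  plan:
    - [[-10.8,34.7,-1],[0,0,-4.9],1]
    - [[-13.7,33.7,-1],[0,0,-4.9],1]
    - [[-16.5,32.4,-1],[0,0,-4.9],1]
    - [[-19.2,30.9,-1],[0,0,-4.9],1]
    - [[-21.7,29.2,-1],[0,0,-4.9],1]

```text
t: 3.03
ee_pos: [0.5431, 0.0355, 0.2305]
tool_rot: [-3.142, -0.0, 0.851]
ft_force: [0.9, -1.3, 1.3]
finger_gap: 0.998
finger_force: 0.0
```

>>> apply_moves:
  plan:
    - [[-24.1,27.2,-1],[0,0,-4.9],0.25]
    - [[-26.3,25.1,-1],[0,0,-4.9],0.25]
    - [[-28.4,22.8,-1],[0,0,-4.9],0.25]
    - [[-30.2,20.3,-1],[0,0,-4.8],0.25]
    - [[-31.8,17.6,-1],[0,0,-4.8],0.25]

```text
t: 3.45
ee_pos: [0.565, -0.1453, 0.2355]
tool_rot: [3.141, -0.0, 1.275]
ft_force: [0.5, -0.2, 0.1]
finger_gap: 0.301
finger_force: 0.0
```

>>> apply_moves:
  plan:
    - [[0,0,0],[0,0,0],0.25]
    - [[0,0,0],[0,0,0],0.25]
    - [[0,0,0],[0,0,0],0.25]
    - [[0,0,0],[0,0,0],0.25]

```text
t: 3.78
ee_pos: [0.565, -0.1427, 0.2352]
tool_rot: [-3.141, -0.001, 1.269]
ft_force: [-0.1, -0.0, 0.3]
finger_gap: 0.251
finger_force: 0.0
```

Run:
```python
from h import *
i=camera_info("wrist"); im=capture("wrist"); cv2.imwrite("pics/w3.png",im[:,:,::-1])
import pickle; pickle.dump(i,open("w3.pkl","wb"))
print(proj("wrist",[[.565,-.143,.112]],i))
go([.565,-.143,.235],72.7)
```

```text
[[313.66568817 195.92637629]]
at [ 0.565  -0.1425  0.2353] [-1.7998e+02 -3.0000e-02  7.2750e+01] rows 1
[-0.5, 0.1, 0.3] [-0.02, -0.03, 0.05]
```

View pics/w3.png

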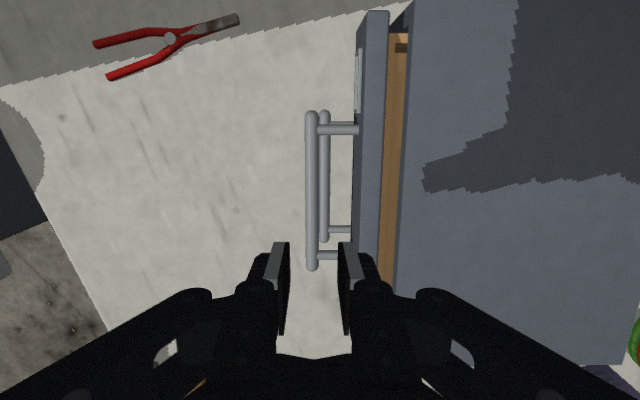

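The bar runs from px (311,113) to (312,268), parallel to the finger gap. It sits about 1.5 mm to the outside and 4 mm along +y of the prediction. Next I'll descend, grip and pull.

>>> apply_moves:
  plan:
    - [[4,-1.5,34],[0,0,0],0.25]
    - [[0,0,34],[0,0,0],0.25]
    - [[0,0,34],[0,0,0],0.25]
    - [[0,0,34],[0,0,0],0.25]
    - [[0,0,2],[0,0,0],0.25]

```text
t: 4.25
ee_pos: [0.5636, -0.1379, 0.094]
tool_rot: [-3.137, -0.0, 1.27]
ft_force: [0.4, 0.5, 0.9]
finger_gap: 0.25
finger_force: 0.0
```

>>> apply_moves:
  plan:
    - [[0,0,0],[0,0,0],0]
    - [[0,0,0],[0,0,0],0]
    - [[0,0,0],[0,0,0],0]
    - [[0,0,0],[0,0,0],0]

```text
t: 4.58
ee_pos: [0.5643, -0.1383, 0.0964]
tool_rot: [-3.139, -0.002, 1.268]
ft_force: [1.2, 5.1, -12.5]
finger_gap: 0.107
finger_force: 58.2
```

>>> apply_moves:
  plan:
    - [[0,-6,0],[0,0,0],0]
    - [[0,-14,0],[0,0,0],0]
    - [[0,-20,0],[0,0,0],0]
    - [[0,-20,0],[0,0,0],0]
    - [[0,-20,0],[0,0,0],0]

```text
t: 5.0
ee_pos: [0.4876, -0.1146, 0.0964]
tool_rot: [-3.14, -0.002, 1.267]
ft_force: [3.0, 5.2, -15.6]
finger_gap: 0.104
finger_force: 59.1
```

>>> apply_moves:
  plan:
    - [[0,-20,0],[0,0,0],0]
    - [[0,-14,0],[0,0,0],0]
    - [[0,-8,0],[0,0,0],0]
    - [[0,-4,0],[0,0,0],0]
    - [[0,0,0],[0,0,0],0]

```text
t: 5.42
ee_pos: [0.4482, -0.1024, 0.0966]
tool_rot: [3.132, -0.002, 1.268]
ft_force: [15.0, 2.0, -29.9]
finger_gap: 0.102
finger_force: 59.0
```

>>> apply_moves:
  plan:
    - [[0,0,0],[0,0,0],0]
    - [[0,0,0],[0,0,0],0.25]
    - [[0,0,0],[0,0,0],0.25]
    - [[0,0,0],[0,0,0],0.25]
    - [[0,0,-5],[0,0,0],0.25]

```text
t: 5.83
ee_pos: [0.4444, -0.1023, 0.1029]
tool_rot: [3.141, 0.0, 1.268]
ft_force: [0.6, 0.0, 0.6]
finger_gap: 0.253
finger_force: 0.0
```

>>> apply_moves:
  plan:
    - [[0,0,-30],[0,0,0],0.25]
    - [[0,0,-40],[0,0,0],0.25]
    - [[0,0,-40],[0,0,0],1]
    - [[0,20,-40],[0,0,0],1]
    - [[0,30,0],[0,0,0],1]

```text
t: 6.25
ee_pos: [0.4932, -0.1174, 0.2595]
tool_rot: [3.125, -0.001, 1.268]
ft_force: [0.3, -0.4, 1.2]
finger_gap: 0.664
finger_force: 0.0
```

>>> apply_moves:
  plan:
    - [[0,40,0],[0,0,0],1]
    - [[0,30,0],[0,0,0],1]
    - [[0,0,0],[0,0,0],1]
    - [[0,0,0],[0,0,0],1]

```text
t: 6.58
ee_pos: [0.5584, -0.1379, 0.2498]
tool_rot: [-3.141, 0.0, 1.267]
ft_force: [-0.4, 0.2, 0.9]
finger_gap: 1.002
finger_force: 0.0
```

Run:
```python
from h import *
i=camera_info("wrist"); im=capture("wrist"); cv2.imwrite("pics/w4.png",im[:,:,::-1])
import pickle; pickle.dump(i,open("w4.pkl","wb"))
s=read_state(); print(s["ee_pos"],np.degrees(s["tool_rot"]),s["t"])
```

```text
[ 0.55729861 -0.13753824  0.24978665] [-1.79941518e+02  7.13137003e-03  7.26328325e+01] 6.6333
```

View pics/w4.png

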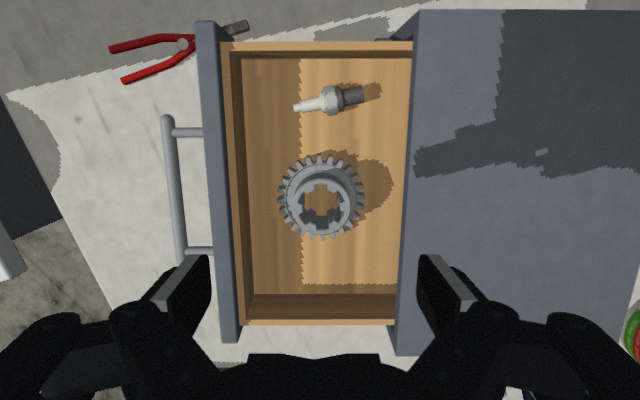

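The drawer is open. The gear is at about px (322,197) and the plug at about (335,98), well clear of it. I'll zoom in on the gear.

Run:
```python
import cv2
im=cv2.imread("pics/w4.png"); cv2.imwrite("pics/w4c.png",cv2.resize(im[145:250,265:375],(770,735))[:600] if 0 else cv2.resize(im[148:248,268:376],None,fx=6,fy=6,interpolation=2))
```

```text
(no output)
```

View pics/w4c.png

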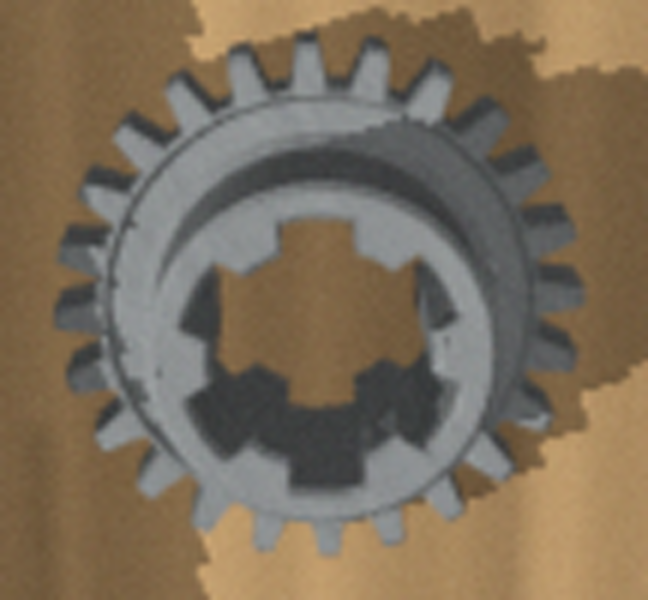

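The boss rim spans crop x 157–495 and y 182–522, so its centre is about (325,352). The slot pairs are (316.5,218)/(327,488), (196,296)/(440,415) and (437,292)/(207,430).

Run:
```python
from h import *
import pickle; i=pickle.load(open("w4.pkl","rb"))
f=lambda x,y:(268+x/6,148+y/6)
P=lambda p:plane("wrist",[f(*p)],.125,i)[0]
c=P((326,352));print("rim centre",c)
L=[((316.5,218),(327,488)),((196,296),(440,415)),((437,292),(207,430))]
for a,b in L:
    A,B=P(a),P(b);d=A-B;print((A+B)[:2]/2,np.linalg.norm(d),np.degrees(np.arctan2(d[1],d[0]))%60)
# wheel outer at z .099
print([plane("wrist",[f(*p)],.099,i)[0][:2] for p in((55,290),(583,290),(310,35),(330,553))])
go([c[0],c[1],.15],72.7)
```

```text
rim centre [ 0.56227648 -0.14935216  0.125     ]
[ 0.56160477 -0.14964145] 0.03777918091589617 15.114321564161827
[ 0.56121284 -0.14960096] 0.03684575534264871 15.760916921671821
[ 0.56123595 -0.15043776] 0.036357429847262854 14.723816169004511
[array([ 0.52567958, -0.13586845]), array([ 0.59931064, -0.15892549]), array([ 0.57218779, -0.11142985]), array([ 0.5520375 , -0.18717012])]
at [ 0.5573 -0.1375  0.2498] [-1.7994e+02  1.0000e-02  7.2630e+01] rows 3
[-3.3, 2.8, 33.3] [-0.02, 0.0, -0.02]
[-3.3, 2.8, 33.3] [-0.02, 0.0, -0.02]
[-3.3, 2.8, 33.3] [-0.02, 0.0, -0.02]
```

>>> apply_moves:
  plan:
    - [[-5,4,10],[0,0,0],1]
    - [[-5.3,3.9,36],[0,0,0],1]
    - [[0,0,36],[0,0,0],1]
    - [[0,0,34],[0,0,0],1]
    - [[0,0,22],[0,0,0],1]

```text
t: 7.05
ee_pos: [0.5592, -0.1493, 0.1084]
tool_rot: [-3.137, 0.0, 1.268]
ft_force: [-0.1, -0.6, 0.5]
finger_gap: 1.003
finger_force: 0.0
```

>>> apply_moves:
  plan:
    - [[0,0,8],[0,0,0],1]
    - [[0,0,0],[0,0,0],1]
    - [[0,0,0],[0,0,0],0.7]

```text
t: 7.3
ee_pos: [0.5625, -0.1499, 0.1045]
tool_rot: [3.14, -0.0, 1.268]
ft_force: [-0.0, 0.5, 0.9]
finger_gap: 0.887
finger_force: 0.0
```

Run:
```python
from h import *
go([.5618,-.1497,.103],72.7)
```

```text
at [ 0.5625 -0.1499  0.1045] [179.92  -0.    72.64] rows 1
[0.0, -0.8, 1.5] [0.08, -0.0, -0.06]
```

>>> apply_moves:
  plan:
    - [[0,0,4],[0,0,0],0.7]
    - [[0,0,0],[0,0,0],0.4]
    - [[0,0,0],[0,0,0],0]
    - [[0,0,0],[0,0,0],0]
    - [[0,0,0],[0,0,0],0]

```text
t: 7.72
ee_pos: [0.5633, -0.15, 0.1013]
tool_rot: [3.139, -0.0, 1.268]
ft_force: [-0.6, 0.7, 6.3]
finger_gap: 0.538
finger_force: 62.5
```

>>> apply_moves:
  plan:
    - [[0,0,0],[0,0,0],0]
    - [[0,0,-4],[0,0,0],0]
    - [[0,0,-12],[0,0,0],0]
    - [[0,0,-20],[0,0,0],0]
    - [[0,0,-20],[0,0,0],0]

```text
t: 8.13
ee_pos: [0.5613, -0.1494, 0.1551]
tool_rot: [-3.138, -0.0, 1.268]
ft_force: [0.2, 0.8, -2.6]
finger_gap: 0.543
finger_force: 62.1
```

Run:
```python
from h import *
go([.5224,.2242,.235],116.1,mm=36)
```

```text
at [ 0.5613 -0.1494  0.1551] [-179.81   -0.     72.64] rows 11
[31.4, -13.5, -7.2] [-0.02, -0.01, -3.95]
[32.2, -11.3, -7.2] [-0.02, -0.01, -3.95]
[32.9, -9.1, -7.2] [-0.02, -0.01, -3.95]
[33.5, -6.8, -7.2] [-0.02, -0.01, -3.95]
[33.9, -4.5, -7.2] [-0.02, -0.01, -3.95]
[34.1, -2.1, -7.3] [-0.02, -0.01, -3.95]
[34.1, 0.2, -7.3] [-0.02, -0.01, -3.95]
[34.1, 2.6, -7.3] [-0.02, -0.01, -3.95]
[33.8, 4.9, -7.3] [-0.02, -0.01, -3.95]
[33.4, 7.2, -7.3] [-0.02, -0.01, -3.95]
[32.8, 9.5, -7.3] [-0.02, -0.01, -3.95]
```

>>> apply_moves:
  plan:
    - [[0,0,-30],[0,0,0],0]
    - [[0,0,-36],[0,0,0],0]
    - [[15,-6.5,-14],[0,0,-3],0]
    - [[16.4,-7,0],[0,0,-3],0]
    - [[32.2,-11.3,0],[0,0,-3.9],0]

```text
t: 8.55
ee_pos: [0.5538, -0.0836, 0.2366]
tool_rot: [3.139, 0.002, 1.44]
ft_force: [0.5, 0.8, -4.1]
finger_gap: 0.542
finger_force: 62.2
```

>>> apply_moves:
  plan:
    - [[32.9,-9.1,0],[0,0,-3.9],0]
    - [[33.5,-6.8,0],[0,0,-3.9],0]
    - [[33.9,-4.5,0],[0,0,-3.9],0]
    - [[34.1,-2.1,0],[0,0,-3.9],0]
    - [[34.1,0.2,0],[0,0,-3.9],0]

```text
t: 8.97
ee_pos: [0.5287, 0.0886, 0.2352]
tool_rot: [-3.14, -0.0, 1.784]
ft_force: [0.2, 0.6, -3.1]
finger_gap: 0.539
finger_force: 62.2
```

Run:
```python
from h import *
go([.5224,.2242,.235],116.1,mm=36)
```

```text
at [0.5287 0.0886 0.2352] [-1.7993e+02 -1.0000e-02  1.0222e+02] rows 4
[33.5, 5.6, 0.0] [-0.02, -0.0, -3.47]
[33.1, 7.6, 0.0] [-0.02, -0.0, -3.47]
[32.5, 9.6, 0.0] [-0.02, -0.0, -3.47]
[31.9, 11.6, 0.0] [-0.02, -0.0, -3.47]
```

>>> apply_moves:
  plan:
    - [[33,5.6,0],[0,0,-3.2],0]
    - [[32,7.6,0],[0,0,-3.2],0]
    - [[30,9,0],[0,0,-3.2],0]
    - [[26,9,0],[0,0,-3.2],0]
    - [[0,0,0],[0,0,0],0]

```text
t: 9.38
ee_pos: [0.5243, 0.217, 0.2349]
tool_rot: [3.141, -0.003, 2.01]
ft_force: [0.3, -0.6, -2.5]
finger_gap: 0.539
finger_force: 62.2
```

>>> apply_moves:
  plan:
    - [[0,0,0],[0,0,0],0]
    - [[0,0,0],[0,0,0],0]

```text
t: 9.55
ee_pos: [0.5247, 0.2118, 0.2351]
tool_rot: [-3.14, 0.0, 2.004]
ft_force: [-0.3, -0.7, -3.8]
finger_gap: 0.537
finger_force: 62.3
```

Run:
```python
from h import *
go([.5224,.2242,.170],116.1,mm=36)
i=camera_info("wrist"); im=capture("wrist"); cv2.imwrite("pics/w5raw.png",im[:,:,::-1])
import pickle; pickle.dump(i,open("w5.pkl","wb"))
s=read_state(); r=R.from_euler("xyz",s["tool_rot"])
print(proj("wrist",[s["ee_pos"]+[0,0,.024]],i))
t=capture("top");cv2.imwrite("pics/top5.png",t[:,:,::-1])
cv2.imwrite("pics/w5.png",np.hstack([cv2.resize(im[110:310,215:415,::-1],(400,400),interpolation=2),cv2.resize(t[140:280,200:340,::-1],(400,400),interpolation=2)]))
```

```text
at [0.5247 0.2118 0.2351] [-1.7991e+02  2.0000e-02  1.1484e+02] rows 2
[6.1, 1.6, 32.5] [-0.04, 0.01, -0.63]
[6.1, 1.7, 32.5] [-0.04, 0.01, -0.63]
[[311.89052879 290.74716017]]
```

View pics/w5.png

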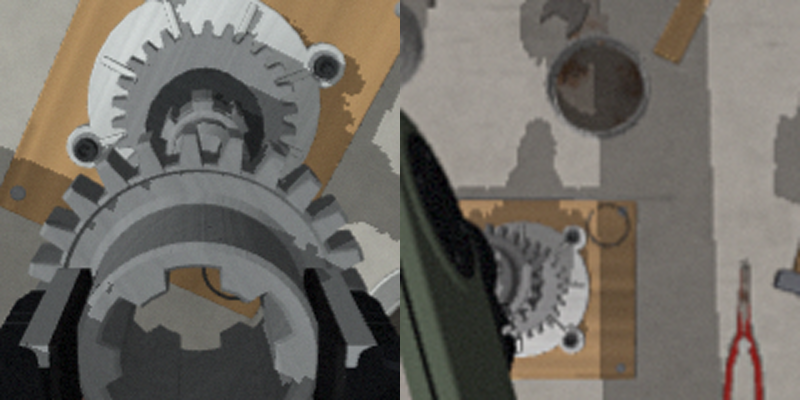

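The gear is held level, with the pads on the upper boss. The shaft is ahead in the view, and the plug and pliers are untouched.

>>> apply_moves:
  plan:
    - [[6.1,1.6,25],[0,0,-0.6],0]
    - [[6.1,1.7,25],[0,0,-0.6],0]
    - [[0,0,20],[0,0,0],0]
    - [[0,0,3],[0,0,0],0]
    - [[0,0,0],[0,0,0],0]

```text
t: 10.07
ee_pos: [0.5223, 0.2234, 0.1615]
tool_rot: [-3.138, -0.0, 2.024]
ft_force: [-0.1, 0.4, -2.0]
finger_gap: 0.54
finger_force: 62.3
```

>>> apply_moves:
  plan:
    - [[0,0,0],[0,0,0],0]
    - [[0,0,0],[0,0,0],0]

```text
t: 10.23
ee_pos: [0.5241, 0.2246, 0.1644]
tool_rot: [3.138, 0.0, 2.024]
ft_force: [-0.5, -0.3, -3.4]
finger_gap: 0.538
finger_force: 62.3
```

Run:
```python
from h import *
go([.5224,.2242,.148],116.1,mm=36); print(read_state()["ft_force"])
```

```text
at [0.5241 0.2246 0.1644] [1.7980e+02 2.0000e-02 1.1599e+02] rows 1
[0.4, -1.8, 16.4] [0.2, 0.02, -0.11]
[-0.51329434 -0.28065755 -3.43957871]
```

>>> apply_moves:
  plan:
    - [[0,-0.8,3],[0,0,0],0]
    - [[0,0,5],[0,0,0],0]
    - [[0,0,5],[0,0,0],0]
    - [[0,0,3],[0,0,0],0]
    - [[0,0,0],[0,0,0],0]

```text
t: 10.65
ee_pos: [0.5216, 0.2241, 0.1456]
tool_rot: [-3.14, -0.0, 2.025]
ft_force: [0.5, -1.0, -3.9]
finger_gap: 0.537
finger_force: 62.4
```

>>> apply_moves:
  plan:
    - [[0,0,0],[0,0,0],0]
    - [[0,0,0],[0,0,0],0]

```text
t: 10.82
ee_pos: [0.5223, 0.2244, 0.1466]
tool_rot: [3.141, -0.0, 2.025]
ft_force: [0.8, -0.3, -2.9]
finger_gap: 0.539
finger_force: 62.4
```

Run:
```python
from h import *
go([.5224,.2242,.138],116.1,mm=36); s=read_state();print(s["ft_force"],s["wrist_torque"],s["finger_force"])
```

```text
at [0.5223 0.2244 0.1466] [179.99  -0.   116.05] rows 1
[-0.2, -0.0, 8.6] [0.01, -0.0, -0.05]
[ 0.78909264 -0.29779177 -2.86686924] [ 0.00429315  0.03111737 -0.03236497] 62.38683834671974
```

>>> apply_moves:
  plan:
    - [[0,0,3],[0,0,0],0]
    - [[0,0,3],[0,0,0],0]
    - [[0,0,3],[0,0,0],0]
    - [[0,0,2],[0,0,0],0]
    - [[0,0,0],[0,0,0],0]

```text
t: 11.23
ee_pos: [0.5218, 0.2242, 0.1349]
tool_rot: [-3.14, -0.0, 2.025]
ft_force: [0.0, 0.4, -2.8]
finger_gap: 0.536
finger_force: 62.4
```

>>> apply_moves:
  plan:
    - [[0,0,3],[0,0,0],0]
    - [[0,0,3],[0,0,0],0]
    - [[0,0,3],[0,0,0],0]
    - [[0,0,3],[0,0,0],0]
    - [[0,0,0],[0,0,0],0]

```text
t: 11.65
ee_pos: [0.5218, 0.2241, 0.1228]
tool_rot: [-3.14, -0.0, 2.025]
ft_force: [1.2, -0.1, -3.5]
finger_gap: 0.541
finger_force: 62.4
```

>>> apply_moves:
  plan:
    - [[0,0,4],[0,0,0],0]
    - [[0,0,4],[0,0,0],0]
    - [[0,0,4],[0,0,0],0]
    - [[0,0,4],[0,0,0],0]
    - [[0,0,2],[0,0,0],0]

```text
t: 12.07
ee_pos: [0.5219, 0.2242, 0.1048]
tool_rot: [-3.141, -0.0, 2.025]
ft_force: [1.0, 0.3, -2.0]
finger_gap: 0.539
finger_force: 62.4
```

>>> apply_moves:
  plan:
    - [[0,0,3],[0,0,0],0]
    - [[0,0,3],[0,0,0],0]
    - [[0,0,3],[0,0,0],0]
    - [[0,0,3],[0,0,0],0]
    - [[0,0,0],[0,0,0],0]

```text
t: 12.48
ee_pos: [0.522, 0.2242, 0.0939]
tool_rot: [-3.141, -0.0, 2.025]
ft_force: [-4.2, -1.5, 6.4]
finger_gap: 0.541
finger_force: 63.4
```

>>> apply_moves:
  plan:
    - [[0,0,2],[0,0,0],0]
    - [[0,0,2],[0,0,0],0]
    - [[0,0,2],[0,0,0],0]
    - [[0,0,0],[0,0,0],0]
    - [[0,0,0],[0,0,0],0]

```text
t: 12.9
ee_pos: [0.522, 0.2242, 0.0892]
tool_rot: [3.141, -0.0, 2.025]
ft_force: [-4.9, -2.2, 10.6]
finger_gap: 0.542
finger_force: 63.9
```

>>> apply_moves:
  plan:
    - [[0,0,1.5],[0,0,0],0]
    - [[0,0,1],[0,0,0],0]
    - [[0,0,0],[0,0,0],0]
    - [[0,0,0],[0,0,0],0]
    - [[0,0,0],[0,0,0],0]

```text
t: 13.32
ee_pos: [0.522, 0.2242, 0.0891]
tool_rot: [3.14, 0.0, 2.025]
ft_force: [-9.2, -3.6, 24.8]
finger_gap: 0.54
finger_force: 65.5
```

```bash
python3 -c "
from workcell import *
s=read_state();print(s['ee_pos'],s['ft_force'],s['finger_force'],s['t']);print(job_done())"
```

```text
[0.52202051 0.22424831 0.0891463 ] [-9.22459054 -3.59802221 24.81588376] 65.49567617475986 13.3167
the job is handed in; nothing more can be done
None
```

The gear is meshed on the shaft and held pressed home against its stop: the tool stopped at the expected height while the upward force rose to about 25 N. The job was handed in at 13.3 s, with the plug, tin and pliers left where they were. No verdict came back.

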